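# Close the sample cell and hold it in the light path

### The job

The tall glass cell with the wing cap stands in the black rack with its cap undone: while it stands there, turn the cap clockwise (seen from above) until it is fully home. Then take that cell by its two frosted faces only, never touching the clear windows with the fingers, and hold it upright and still in the photometer's light path, midway between source and detector with the beam through the middle of its clear windows and the windows square to the beam. Finish while still holding it there, the cell touching nothing but your fingers, and leave the other things on the bench where they are.

Things in the scene. Friction and masses are not known exactly. Their poses are not given: they have to be found in the camera images.
- cell: Upright glass cell, 24 (its x) by 20 (its y) by 52 mm tall, about 60 g; origin at the centre of its underside, z up. Frosted faces (whitish): its +y and -y sides, plates 24 mm wide, 20 mm apart outside. Clear windows: its +x and -x sides, 16 mm wide, set back 2 mm behind the plates' edges; light passes along its x. Stands loosely in a rack pocket, its upper 37 mm showing. Carries the wing cap.
- cell_middle (a point): The middle of the cell, on its axis 26 mm above its underside: the point that belongs in the beam.
- cap (a joint): Grey wing cap on the tall cell, captive: turns about the cell's upright axis, never rises. 0 = fully home, a hard stop, wing along the cell's x; up to 1.45 rad undone. The wing's direction is the cell's x turned counterclockwise (from above) by this value, so turning clockwise closes it. Friction 0.035 N m; it stays where it is left.
- cap_wing (a point): Middle of the cap's wing, an upright bar 20 mm long (this point's x), 8 mm thick, 14 mm tall, on the cell's axis; it turns with the cap. It is 65 mm above the cell's underside; bar top at 72 mm, foot at 58 mm. Below it the cap's round disc, 18 mm across, from 52 to 58 mm.
- rack: Fixed black block 190 mm (its x) by 70 by 45 mm tall, origin at the centre of its underside. Three pockets in a row along its x, 60 mm apart, the middle one at its centre, each 25 by 21 mm, 15 mm deep (floor 30 mm above the bench). Cells stand in them with their x along the rack's x; which cell is in which pocket varies.
- blank_a: Spare cell in another pocket of the rack: same footprint as the tall one, 42 mm tall with a flat square stopper, no wing. Leave it. Origin at the centre of its underside.
- blank_b: Spare cell in another pocket of the rack: same footprint, 34 mm tall with a flat round stopper, no wing. Leave it. Origin at the centre of its underside.
- photometer: Fixed, on a black rail 240 mm (its x) by 70 by 12 mm; origin at the centre of the rail's underside, z up. At its -x end the source, an aluminium barrel 34 mm across; at +x the detector, a black box 44 mm wide and tall with a snout. Both on posts, axis along the photometer's x, 130 mm above the bench, tops at 152 mm. Clear gap between their faces 109 mm, centred within 1 mm.
- light_path (a point): The middle of the gap between source and detector, on the beam: 130 mm above the bench, over the rail's centre. The beam runs along this point's x (the photometer's x).
- hex_key: Loose steel hex key, 90 by 22 mm, 6 mm thick, lying on the bench between rack and photometer; origin near its middle, on the bench.
- lens_tube: Loose black tube ring, 40 mm across, 28 mm tall; origin at the centre of its underside.
- post_holder: Loose black post holder with a steel post, 44 mm across the foot, 100 mm tall; origin at the centre of its underside.
- syringe: Loose empty plastic syringe, about 125 mm long, 24 mm wide, lying; origin under its barrel.
- glass_jar: Loose amber jar, 54 mm across, 75 mm tall; origin at the centre of its underside.
- clip_holder: Loose green printed holder, 30 by 80 mm, 63 mm tall; origin at the centre of its underside.
Things that resemble listed ones, but are neither listed nor needed, are in the scene too. What is shaped like the cell but blue or pink is not meant.

How it is judged:
On the way:
1. the cap is turned fully home while the cell stands in its rack pocket (value of joint cap below 0.12 rad and z of cell_middle in the frame of rack below 0.064 m), for 0.2 s.
At the end, for the whole second after the job is handed in: Fingers press both frosted faces (over 2 N each); cell middle within 6 mm sideways, 9 mm in height and 18 mm along the beam of the gap's middle; windows square within 0.15 rad, upright within 0.13 rad, under 20 mm/s; cap under 0.14 rad; cell touches neither photometer nor rack (x of cell_middle in the frame of light_path between -0.018 and 0.018 m and y of cell_middle in the frame of light_path between -0.006 and 0.006 m and z of cell_middle in the frame of light_path between -0.009 and 0.009 m and angle between the x axis of cell and the x axis of photometer, either way round below 0.15 rad and angle between cell's own z axis and vertical below 0.13 rad and value of joint cap below 0.14 rad and contact force between the fingers and cell_c0 above 2 N and contact force between the fingers and cell_c1 above 2 N and contact force between cell and photometer below 0.2 N and contact force between cell and rack below 0.2 N and linear speed of cell below 0.02 m/s); the arm keeps its last pose, push and grip.
It fails at once if the fingers touch a clear window (contact force between the fingers and cell_c2 above 0.5 N or contact force between the fingers and cell_c3 above 0.5 N).
It fails at once if another thing on the bench is shifted by more than 20 mm (distance of any of blank_a, blank_b, hex_key, lens_tube, post_holder, syringe, glass_jar, clip_holder from where it was at the start of the episode above 0.02 m).
It also fails if it takes over 50 s, if anything falls off the work surface, if the arm or the gripper's body presses on something with over 40 N, if the wrist force passes 120 N, or if a joint passes its speed limit or range.

### The arm

A 6-joint arm with a two-finger parallel gripper is mounted at the origin on the work surface. World frame = base frame: x ahead of the robot, y to its left, z up, the work surface at z = 0. Lengths are in m, angles in rad, forces in N, time in s.
With the tool pointing down it reaches from about 0.35 to 0.775 m from the base axis. Payload 7.3 kg.
Tool frame: the origin (TCP) lies midway between the tips of the shut fingers; the grasp point (between the pads) lies 19 mm behind it; z points along the fingers, y is the line along which they close (so a half turn about z gives the same grasp; the last joint's range is limited). The gripper opens to 92 mm and grips with 3 to 60 N. Pads are 19 mm wide; open, the fingers measure 130 mm over their backs; the gripper's body (75 mm by 190 mm) begins 47 mm behind the grasp point.
Start: joints at [-1.32, 0.342, 1.524, -0, 1.275, -0.146], TCP at [0.203, -0.484, 0.19] pointing down, gripper open.
Joint ranges: [-2.53, 2.53], [-0.77, 2.02], [0.04, 2.7], [-1, 4.14], [0.28, 2.66], [-3.11, 3.11]. Speed limits (rad/s): [2.57, 2.57, 3.14, 3.14, 3.14, 3.14].

### API

Orientations are given as [roll, pitch, yaw] about the fixed x, y, z axes, in that order (R = Rz(yaw) Ry(pitch) Rx(roll)).
In Python, from cell import robot, read_camera, camera_params, nets gives the robot as it stands. The module is installed in compiled form; this text tells all that it offers.
- The arm moves only by the tool step_arm, never from a script. Its argument "steps" is a list of rows, each an object of numbers: "x", "y", "z": the shift along the tool's x, y, z as a fraction of full scale; "rx", "ry", "rz": the turn, a rotation vector about the tool's x, y, z as a fraction of full scale; "claw": the opening, from -1 (shut) to 1 (fully open). In form: [{"x": .., "y": .., "z": .., "rx": .., "ry": .., "rz": .., "claw": ..}, ...]. A call has 1 to 12 rows; each row is the pose to reach, as a shift and turn from the pose commanded when the call began, along the tool's axes at that moment; what a row does not reach only later rows make up. Full scale, the value 1, is 750 mm for a shift and pi/4 rad for a turn. A row lasts 1/12 s, in which the tool goes at most 41.7 mm and 7.16 degrees, less where a joint would pass 70% of its speed; a pose out of reach is approached as far as the arm can. A call with a number of a shift or a turn outside -1 to 1 is refused whole. A call with a gripper value outside its range is refused whole. The fingers move at their own pace and stop on an object; "squeeze" is the grip in N (left out, the last holds). Time passes only in rows, so rows that repeat a pose let the fingers close. It gives the time, the measured TCP pose, the force, the opening and the grip force at its end, in the units of the state.
- robot.observe(): the state, without advancing time (a new reading comes with each control period).
- read_camera(name): name is "scene" or "top" or "wrist"; returns (picture, depth): 420x560x3 uint8, blue, green, red; 420x560 float32, m along the optical axis (not along the pixel's ray), 0 where there is no reading.
- camera_params(name): a dict with "fx", "fy", "cx", "cy" (pixels), "R" (3x3) and "t" (3): a world point X has camera coordinates R X + t; the wrist camera has in their place "hand_eye" (4x4, takes a point from camera to tool coordinates, whose origin is the TCP and whose axes are the flange's). Camera axes: x right, y down, z forward; pixel columns grow to the right and rows downward; lengths in m; the calibration is good to about 2 mm. A picture is of the moment at which its call begins: read the wrist's pose just before it. camera_params takes no time and is no camera call.
- robot.hand_in(): hands the job in; it is judged then, once.
Trained networks look in the newest picture that a camera, given by its name, has taken for a name from the list of things; names that differ only in an ending like _2 or _b are one class to them, and where a whole thing is asked for, a point or a joint stands for the part that bears it (a point fixed in the world has none). Each returns a list of dicts, best first, with "conf" (0 to 1); they miss things now and then, are a little off and sometimes report something else, mostly with a low value. They report only what shows in the picture. A call takes as long as a camera call. They do not tell look-alikes from the thing itself.
- nets.masks_of(camera, query): "region" (420x560 bool, what is visible of it) and "box" ([left, top, right, bottom] in pixels, round what is visible of it).
- nets.landmark_of(camera, query): "pixel" ([row, column] in pixels: a listed point, or the origin of a listed thing).
The state is a dict: "time": time; "qpos": joint angles; "qvel": joint speeds; "joint_efforts": joint torques, N m; "tool_pos": TCP position; "tool_rot": TCP orientation; "contact_force": force on the tool from outside, world axes, zero at the start; "torque": the same for the moment, N m; "opening": finger opening in m; "grip_force": force on a finger pad.
Only numpy, scipy, OpenCV 4.12 (cv2) and the standard library are available. Lean on these libraries where they do the work, as an engineer would, in place of code of your own. Each camera call takes 0.05 s, during which the arm holds its last target. There are 200 camera calls.

## Working session

There is one attempt and no reset: what is moved stays moved. The work goes in short steps, Python scripts to look and compute and a tool call to move; the robot and the scene stay as the last step left them, time stands still between calls to the robot, and variables do not carry over. Pictures are saved under pics/ and viewed, at most 10 in all, crops included, and the job is handed in when it is done.

Besides the shell and the picture viewer there is one more tool, called after "Request:" as name(argument=value, ...) on one line, values as JSON. step_arm: Moves the arm, as the interface text tells. Its arguments: {"type":"object","properties":{"steps":{"type":"array","items":{"type":"object","properties":{"x":{"type":"number","minimum":-1,"maximum":1},"y":{"type":"number","minimum":-1,"maximum":1},"z":{"type":"number","minimum":-1,"maximum":1},"rx":{"type":"number","minimum":-1,"maximum":1},"ry":{"type":"number","minimum":-1,"maximum":1},"rz":{"type":"number","minimum":-1,"maximum":1},"claw":{"type":"number"}}}},"squeeze":{"type":"number"}},"required":["steps"]}

```bash
mkdir -p pics; cat > h.py <<'E'
import numpy as np, cv2
from cell import robot, read_camera, camera_params, nets
from scipy.spatial.transform import Rotation as Ro
def cloud(d,cam):
    p=camera_params(cam); v,u=np.mgrid[0:420,0:560]
    c=np.stack([(u-p['cx'])/p['fx']*d,(v-p['cy'])/p['fy']*d,d],-1)
    if cam=='wrist':
        T=np.array(p['hand_eye']); s=robot.observe(); c=c@T[:3,:3].T+T[:3,3]
        return c@Rt(s).T+np.array(s['tool_pos'])
    return (c-np.array(p['t']))@np.array(p['R'])
def Rt(s): return Ro.from_euler('xyz',s['tool_rot']).as_matrix()
E
python3 - <<'E'
from h import *
print(robot.observe())
for c in ['top','scene']:
    im,d=read_camera(c); cv2.imwrite(f'pics/{c}0.png',im); P=cloud(d,c)
    np.save(f'pics/{c}P.npy',P)
    for q in ['cell','cap_wing','rack','photometer','blank_a','hex_key','light_path','post_holder','glass_jar','clip_holder']:
        for r in nets.masks_of(c,q)[:3] if q not in('light_path',) else []:
            m=r['region']; X=P[m]; print(c,q,round(r['conf'],2),np.round(r['box']),np.round(np.median(X,0),3),np.round(np.percentile(X,[3,97],axis=0),3).tolist())
E
```

```text
{'time': 0.0, 'qpos': array([-1.31999729e+00,  3.42723367e-01,  1.52499311e+00,  1.45591304e-05,
        1.27539311e+00, -1.46020078e-01]), 'qvel': array([-3.81274242e-05, -9.93068758e-05, -9.86413165e-05, -7.03042315e-04,
        4.19374848e-04, -9.18013248e-04]), 'joint_efforts': array([-1.01857040e-03, -4.31249356e+01, -2.44216096e+01,  7.16721453e-02,
        5.60266385e-02, -1.13849144e-04]), 'tool_pos': array([ 0.20280821, -0.48375867,  0.18925301]), 'tool_rot': array([-3.14009389e+00, -2.34489864e-04,  3.96814693e-01]), 'contact_force': array([ 0.85706222, -0.24761959, -0.49962556]), 'torque': array([ 0.01840806, -0.00087736,  0.07718102]), 'grip_force': 0.0, 'opening': 0.09147347414546103}
top cell 0.48 [366. 260. 374. 269.] [ 0.427 -0.32   0.05 ] [[0.413, -0.33, -0.004], [0.438, -0.31, 0.07]]
top cell 0.43 [332. 193. 345. 199.] [ 0.67  -0.203  0.06 ] [[0.664, -0.212, 0.028], [0.679, -0.197, 0.077]]
top rack 0.59 [320. 211. 377. 245.] [ 0.547 -0.239  0.044] [[0.494, -0.328, 0.034], [0.602, -0.158, 0.054]]
top photometer 0.58 [197. 203. 266. 245.] [0.566 0.181 0.016] [[0.504, 
[... 1358 characters left out ...]
0.632, 0.27, 0.15]]
scene blank_a 0.59 [206. 229. 216. 240.] [ 0.533 -0.196  0.054] [[0.524, -0.206, 0.041], [0.543, -0.179, 0.064]]
scene blank_a 0.46 [177. 244. 188. 258.] [ 0.579 -0.304  0.059] [[0.565, -0.316, 0.04], [0.588, -0.288, 0.071]]
scene hex_key 0.52 [267. 225. 271. 234.] [ 0.544 -0.001  0.004] [[0.514, -0.015, -0.001], [0.549, 0.008, 0.006]]
scene post_holder 0.56 [101. 219. 116. 247.] [ 0.391 -0.479  0.031] [[0.339, -0.496, -0.003], [0.406, -0.462, 0.097]]
scene glass_jar 0.85 [359. 161. 377. 189.] [0.441 0.46  0.044] [[0.409, 0.444, 0.0], [0.454, 0.49, 0.075]]
scene clip_holder 0.56 [189. 274. 220. 301.] [ 0.726 -0.291  0.007] [[0.701, -0.326, -0.002], [0.735, -0.256, 0.061]]
```

```bash
python3 - <<'E'
from h import *
a=cv2.imread('pics/top0.png')[160:290,170:400]; b=cv2.imread('pics/scene0.png')[150:310,90:390]
cv2.imwrite('pics/c0.png',np.vstack([cv2.resize(a,(540,300),interpolation=2),cv2.resize(b,(540,288),interpolation=2)]))
s=robot.observe();R=Rt(s)
print(R, camera_params('wrist'))
print((R.T@(np.array([0.50,-0.24,0.30])-s['tool_pos']))/.75)
# photometer from high tops
for c in ['top','scene']:
    P=np.load(f'pics/{c}P.npy'); m=(abs(P[...,0]-.57)<.1)&(abs(P[...,1]-.18)<.16)&(P[...,2]>.118)
    X=P[m]; print(c,len(X)); 
    for g in (X[X[:,1]<.17],X[X[:,1]>.17]): print(len(g),g.mean(0),g.min(0),g.max(0))
E
```

```text
[[ 9.22306728e-01  3.86458664e-01  3.17970174e-05]
 [ 3.86458665e-01 -9.22306723e-01 -9.31020233e-05]
 [-6.65348061e-06  9.81568554e-05 -9.99999995e-01]] {'fx': 365.59936396232746, 'fy': 365.59936396232746, 'cx': 281.58730561635844, 'cy': 214.5994295591949, 'hand_eye': array([[-2.68046074e-04, -9.69059716e-01, -2.46826245e-01,
         6.57556538e-02],
       [ 9.99999933e-01, -1.98456496e-04, -3.06814456e-04,
        -1.05859599e-03],
       [ 2.48337258e-04, -2.46826311e-01,  9.69059704e-01,
        -1.94004794e-01],
       [ 0.00000000e+00,  0.00000000e+00,  0.00000000e+00,
         1.00000000e+00]])}
[ 0.49116286 -0.14725561 -0.14675733]
top 409
195 [0.5286938 0.0972387 0.1421141] [0.50187849 0.06341276 0.12393212] [0.55467968 0.1312588  0.15643995]
214 [0.59671487 0.25325309 0.1480125 ] [0.57100595 0.22311407 0.11936619] [0.62546333 0.28434416 0.16576051]
scene 479
219 [0.54165603 0.09081526 0.13570215] [0.51303017 0.06072449 0.11862824] [0.56099376 0.12872001 0.14802611]
260 [0.61024928 0.24708744 0.13988585] [0.57584112 0.22141966 0.11902086] [0.632218   0.28225034 0.15419437]
```

View pics/c0.png

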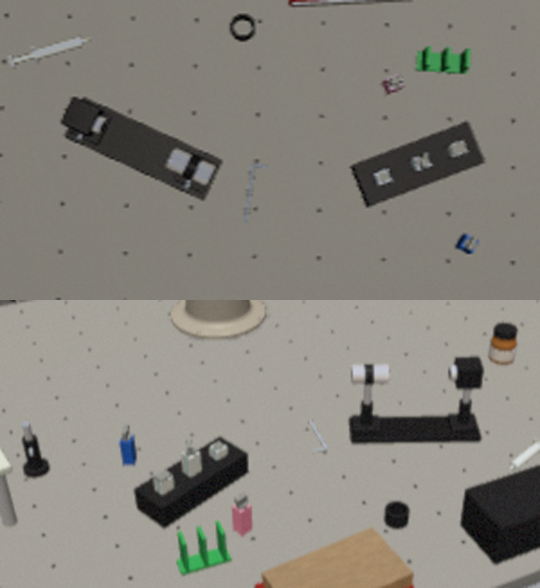

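The top view shows the rack at the right with three cells; the middle one carries the wing. The blue and pink decoys stand free, and the photometer is at the left. I'll hover over the middle cell and look with the wrist camera.

Request:
step_arm(steps=[{"x": 0.05, "y": 0, "z": -0.02, "claw": 1}, {"x": 0.55, "y": -0.118, "z": -0.02, "rz": -0.8, "claw": 1}, {"x": 0.55, "y": -0.118, "z": -0.02, "rz": -0.8, "claw": 1}, {"x": 0.55, "y": -0.118, "z": -0.02, "rz": -0.8, "claw": 1}, {"x": 0.55, "y": -0.118, "z": -0.02, "rz": -0.8, "claw": 1}, {"x": 0.55, "y": -0.118, "z": -0.02, "rz": -0.8, "claw": 1}, {"x": 0.55, "y": -0.118, "z": -0.02, "rz": -0.8, "claw": 1}, {"x": 0.55, "y": -0.118, "z": -0.02, "rz": -0.8, "claw": 1}, {"x": 0.55, "y": -0.118, "z": -0.02, "rz": -0.8, "claw": 1}, {"x": 0.55, "y": -0.118, "z": -0.02, "rz": -0.8, "claw": 1}, {"x": 0.55, "y": -0.118, "z": -0.02, "rz": -0.8, "claw": 1}, {"x": 0.55, "y": -0.118, "z": -0.02, "rz": -0.8, "claw": 1}])

```text
$.steps[0]: bad value
```

Request:
step_arm(steps=[{"rz": -1, "claw": 1}, {"rz": -1, "claw": 1}, {"rz": -1, "claw": 1}, {"rz": -1, "claw": 1}, {"rz": -1, "claw": 1}, {"rz": -1, "claw": 1}, {"rz": -1, "claw": 1}, {"rz": -1, "claw": 1}, {"rz": -1, "claw": 1}])

```text
$.steps[0]: bad value
```

```bash
python3 - <<'E'
from h import *
s=robot.observe(); print(s['tool_pos'],s['tool_rot'],s['qpos'],s['time'])
im,d=read_camera('wrist'); cv2.imwrite('pics/w1.png',im); P=cloud(d,'wrist'); np.save('pics/w1P.npy',P)
for q in ['cell','cap_wing','rack']:
    for r in nets.masks_of('wrist',q)[:3]:
        m=r['region']; X=P[m]; print(q,round(r['conf'],2),np.round(r['box']),np.round(np.median(X,0),3))
def rect(m):
    X=P[m][:,:2].astype(np.float32); (c,wh,a)=cv2.minAreaRect(X*1000); return len(X),np.round(c,1),np.round(wh,1),round(a,2),X.mean(0)
z=P[...,2]; near=np.hypot(P[...,0]-.55,P[...,1]+.243)<.03
print('wing',rect(near&(z>.097)&(z<.11)))
print('rack',rect((abs(z-.045)<.003)&(d>0)))
E
```

```text
[ 0.20293255 -0.48423199  0.18994529] [3.14149450e+00 6.65348061e-06 3.96788840e-01] [-1.31998729e+00  3.42016004e-01  1.52406254e+00  8.04372969e-06
  1.27541603e+00 -1.45982147e-01] 1.0
wing (0, array([0., 0.]), array([0., 0.]), 0.0, array([nan, nan], dtype=float32))
rack (118, array([ 345.2, -521.2]), array([122.4,  16. ]), 56.74, array([ 0.3448352 , -0.51387894], dtype=float32))<stdin>:8: RuntimeWarning: Mean of empty slice.
  ret = um.true_divide(
```

View pics/w1.png

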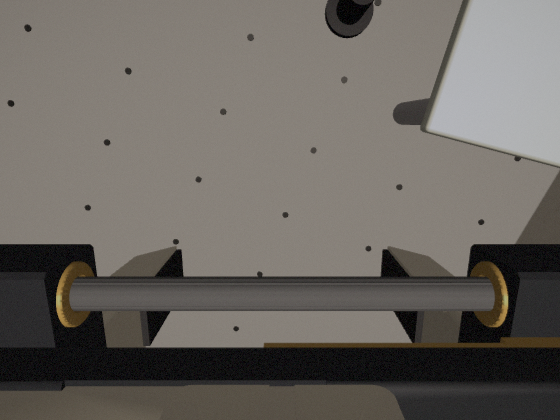

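Both moves were refused, so the rows probably need every key. The view itself is useful: it shows empty bench, with the gripper filling the rows below about 250, so the target has to lie about 60 mm along tool +x. I'll retry with full rows.

Request:
step_arm(steps=[{"x": 0.05, "y": 0, "z": -0.02, "rx": 0, "ry": 0, "rz": 0, "claw": 1}, {"x": 0.5, "y": -0.1, "z": -0.02, "rx": 0, "ry": 0, "rz": -0.8, "claw": 1}, {"x": 0.5, "y": -0.1, "z": -0.02, "rx": 0, "ry": 0, "rz": -0.8, "claw": 1}, {"x": 0.5, "y": -0.1, "z": -0.02, "rx": 0, "ry": 0, "rz": -0.8, "claw": 1}, {"x": 0.5, "y": -0.1, "z": -0.02, "rx": 0, "ry": 0, "rz": -0.8, "claw": 1}, {"x": 0.5, "y": -0.1, "z": -0.02, "rx": 0, "ry": 0, "rz": -0.8, "claw": 1}, {"x": 0.5, "y": -0.1, "z": -0.02, "rx": 0, "ry": 0, "rz": -0.8, "claw": 1}, {"x": 0.5, "y": -0.1, "z": -0.02, "rx": 0, "ry": 0, "rz": -0.8, "claw": 1}, {"x": 0.5, "y": -0.1, "z": -0.02, "rx": 0, "ry": 0, "rz": -0.8, "claw": 1}, {"x": 0.5, "y": -0.1, "z": -0.02, "rx": 0, "ry": 0, "rz": -0.8, "claw": 1}, {"x": 0.5, "y": -0.1, "z": -0.02, "rx": 0, "ry": 0, "rz": -0.8, "claw": 1}])

```text
time: 2.12
tool_pos: [0.522, -0.2676, 0.2044]
tool_rot: [-3.141, -0.001, 1.03]
contact_force: [-0.4, 0.0, 0.4]
opening: 0.0917
grip_force: 0.0
```

```bash
cat > look.py <<'E'
from h import *
import sys
s=robot.observe(); print(s['tool_pos'],s['tool_rot'],s['qpos'],s['time'])
im,d=read_camera('wrist'); n=sys.argv[1]; cv2.imwrite(f'pics/{n}.png',im); P=cloud(d,'wrist'); np.save(f'pics/{n}P.npy',P)
for q in ['cell','cap_wing','rack']:
    for r in nets.masks_of('wrist',q)[:3]:
        m=r['region']; X=P[m]; print(q,round(r['conf'],2),np.round(r['box']),np.round(np.median(X,0),3))
def rect(m):
    X=P[m][:,:2].astype(np.float32); (c,wh,a)=cv2.minAreaRect(X*1000); 
    w,v=np.linalg.eigh(np.cov(X.T)); return len(X),np.round(c,1),np.round(wh,1),round(a,2),X.mean(0),'pca deg',np.degrees(np.arctan2(v[1,1],v[0,1]))
z=P[...,2]; near=np.hypot(P[...,0]-.55,P[...,1]+.243)<.03
zz=z[near]; print(np.histogram(zz,bins=np.arange(.04,.115,.005)))
print('wing',rect(near&(z>.097)&(z<.11)))
print('rack',rect((abs(z-.045)<.003)&(d>0)))
E
python3 look.py w2
```

```text
[ 0.52204013 -0.26763777  0.20444797] [-3.14149234e+00 -6.32543620e-04  1.02969808e+00] [-6.04721052e-01  4.46527461e-01  1.32193039e+00  6.37277185e-04
  1.37327517e+00 -6.37479379e-02] 2.1167
cell 0.83 [367.  28. 414.  71.] [ 0.667 -0.208  0.051]
cell 0.79 [280. 144. 314. 181.] [ 0.548 -0.245  0.087]
cell 0.78 [220. 259. 248. 278.] [ 0.431 -0.316  0.025]
cap_wing 0.85 [386.  35. 412.  56.] [ 0.67  -0.209  0.07 ]
rack 0.74 [196.  67. 395. 242.] [ 0.546 -0.237  0.044]
(array([2081,  318,   11,    9,   15,   14,   14,   24,  172,  123,   16,
         40,  210,    0,    0]), array([0.04 , 0.045, 0.05 , 0.055, 0.06 , 0.065, 0.07 , 0.075, 0.08 ,
       0.085, 0.09 , 0.095, 0.1  , 0.105, 0.11 , 0.115]))
wing (244, array([ 547.4, -247.4]), array([ 8. , 19.8]), 77.01, array([ 0.5474015 , -0.24726003], dtype=float32), 'pca deg', np.float64(167.10462094990493))
rack (12721, array([ 588.7, -270.2]), array([201.7, 291.4]), 70.19, array([ 0.5487185 , -0.24348837], dtype=float32), 'pca deg', np.float64(116.91072407409679))
```

View pics/w2.png

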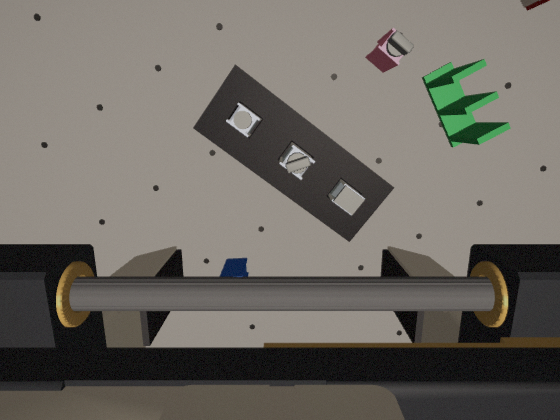

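The winged cell is the middle one, at about (160,296). The wing is centred at (0.547,-0.247) and points along 167°. Next I'll get the rack angle and start turning.

```bash
python3 - <<'E'
from h import *
P=np.load('pics/w2P.npy')
z=P[...,2]; m=(abs(z-.045)<.004)&(np.hypot(P[...,0]-.547,P[...,1]+.247)<.13)
n,l,st,c=cv2.connectedComponentsWithStats(m.astype(np.uint8)); k=1+st[1:,4].argmax()
print(cv2.minAreaRect((P[l==k][:,:2]*1000).astype(np.float32)))
E
```

```text
((547.2705078125, -247.678955078125), (70.21783447265625, 190.59750366210938), 22.38397789001465)
```

Request:
step_arm(steps=[{"x": 0.0405, "y": 0.015, "z": 0, "rx": 0, "ry": 0, "rz": -1, "claw": 0.2}, {"x": 0.0405, "y": 0.015, "z": 0, "rx": 0, "ry": 0, "rz": -1, "claw": 0.2}, {"x": 0.0405, "y": 0.015, "z": 0, "rx": 0, "ry": 0, "rz": -1, "claw": 0.2}, {"x": 0.0405, "y": 0.015, "z": 0, "rx": 0, "ry": 0, "rz": -1, "claw": 0.2}, {"x": 0.0405, "y": 0.015, "z": 0, "rx": 0, "ry": 0, "rz": -1, "claw": 0.2}, {"x": 0.0405, "y": 0.015, "z": 0, "rx": 0, "ry": 0, "rz": -1, "claw": 0.2}, {"x": 0.0405, "y": 0.015, "z": 0, "rx": 0, "ry": 0, "rz": -1, "claw": 0.2}])

```text
time: 2.9
tool_pos: [0.5439, -0.2516, 0.2052]
tool_rot: [-3.141, 0.0, 1.814]
contact_force: [0.1, 0.2, -0.1]
opening: 0.0556
grip_force: 0.0
```

Request:
step_arm(steps=[{"x": 0, "y": 0, "z": 0, "rx": 0, "ry": 0, "rz": -1, "claw": -0.1}, {"x": 0, "y": 0, "z": 0, "rx": 0, "ry": 0, "rz": -1, "claw": -0.1}, {"x": 0, "y": 0, "z": 0, "rx": 0, "ry": 0, "rz": -1, "claw": -0.1}, {"x": 0, "y": 0, "z": 0, "rx": 0, "ry": 0, "rz": -1, "claw": -0.1}, {"x": 0, "y": 0, "z": 0, "rx": 0, "ry": 0, "rz": -1, "claw": -0.1}, {"x": 0, "y": 0, "z": 0, "rx": 0, "ry": 0, "rz": -1, "claw": -0.1}, {"x": 0, "y": 0, "z": 0, "rx": 0, "ry": 0, "rz": -1, "claw": -0.1}])

```text
time: 3.48
tool_pos: [0.5439, -0.2517, 0.2052]
tool_rot: [-3.141, 0.0, 2.6]
contact_force: [0.1, 0.1, 0.2]
opening: 0.0416
grip_force: 0.0
```

Request:
step_arm(steps=[{"x": 0, "y": 0, "z": 0, "rx": 0, "ry": 0, "rz": -0.4, "claw": -0.1}, {"x": 0, "y": 0, "z": 0, "rx": 0, "ry": 0, "rz": -0.4, "claw": -0.1}, {"x": 0, "y": 0, "z": 0, "rx": 0, "ry": 0, "rz": -0.4, "claw": -0.1}, {"x": 0, "y": 0, "z": 0, "rx": 0, "ry": 0, "rz": -0.4, "claw": -0.1}])

```text
time: 3.82
tool_pos: [0.544, -0.2515, 0.2052]
tool_rot: [-3.141, 0.0, 2.91]
contact_force: [-0.9, -0.6, -0.4]
opening: 0.0413
grip_force: 0.0
```

```bash
python3 look.py w3
```

```text
[ 0.54398869 -0.25154705  0.20518644] [-3.14117177e+00  6.02536648e-05  2.90980422e+00] [-5.60724653e-01  4.70257732e-01  1.28157124e+00 -3.85161124e-04
  1.38957072e+00 -1.89966315e+00] 3.8167
cell 0.95 [163.  73. 202. 105.] [ 0.43  -0.318  0.051]
cell 0.75 [274. 183. 304. 220.] [ 0.545 -0.245  0.082]
cap_wing 0.81 [274. 198. 300. 218.] [ 0.548 -0.246  0.1  ]
cap_wing 0.77 [159.  74. 181.  99.] [ 0.428 -0.32   0.07 ]
rack 0.74 [192. 110. 388. 268.] [ 0.543 -0.234  0.044]
(array([1744,  306,   31,   24,   31,   35,   30,   49,  164,  132,    9,
         43,  193,    0,    0]), array([0.04 , 0.045, 0.05 , 0.055, 0.06 , 0.065, 0.07 , 0.075, 0.08 ,
       0.085, 0.09 , 0.095, 0.1  , 0.105, 0.11 , 0.115]))
wing (234, array([ 549. , -245.8]), array([ 7.7, 19.6]), 76.76, array([ 0.54861546, -0.24575064], dtype=float32), 'pca deg', np.float64(167.10546502733288))
rack (11177, array([ 542. , -347.6]), array([369.2, 259.2]), 64.97, array([ 0.5425517 , -0.24249063], dtype=float32), 'pca deg', np.float64(99.91409718934607))
```

Request:
step_arm(steps=[{"x": -0.0037, "y": 0.0075, "z": 0.05, "rx": 0, "ry": 0, "rz": 0, "claw": -0.4}, {"x": -0.0037, "y": 0.0075, "z": 0.1, "rx": 0, "ry": 0, "rz": 0, "claw": -0.4}, {"x": -0.0037, "y": 0.0075, "z": 0.13, "rx": 0, "ry": 0, "rz": 0, "claw": -0.4}, {"x": -0.0037, "y": 0.0075, "z": 0.15, "rx": 0, "ry": 0, "rz": 0, "claw": -0.4}, {"x": -0.0037, "y": 0.0075, "z": 0.15, "rx": 0, "ry": 0, "rz": 0, "claw": -0.4}, {"x": -0.0037, "y": 0.0075, "z": 0.15, "rx": 0, "ry": 0, "rz": 0, "claw": -0.4}])

```text
time: 4.52
tool_pos: [0.5489, -0.2452, 0.0922]
tool_rot: [3.141, -0.001, 2.909]
contact_force: [-0.3, 0.5, -0.1]
opening: 0.0276
grip_force: 0.0
```

```bash
python3 - <<'E'
from h import *
s=robot.observe(); print(s['tool_pos'],s['tool_rot'],s['contact_force'],s['opening'])
E
```

```text
[ 0.54888383 -0.24521271  0.0921631 ] [ 3.14131808e+00 -1.17936081e-03  2.90901336e+00] [-0.33157761  0.46535559 -0.13466453] 0.027550395491602358
```

Request:
step_arm(steps=[{"x": 0, "y": -0.001, "z": 0, "rx": 0, "ry": 0, "rz": 0, "claw": -1}, {"x": 0, "y": -0.001, "z": 0, "rx": 0, "ry": 0, "rz": 0, "claw": -1}, {"x": 0, "y": -0.001, "z": 0, "rx": 0, "ry": 0, "rz": 0, "claw": -1}, {"x": 0, "y": -0.001, "z": 0, "rx": 0, "ry": 0, "rz": 0, "claw": -1}, {"x": 0, "y": -0.001, "z": 0, "rx": 0, "ry": 0, "rz": 0, "claw": -1}, {"x": 0, "y": -0.001, "z": 0, "rx": 0, "ry": 0, "rz": 0, "claw": -1}], squeeze=12)

```text
time: 5.02
tool_pos: [0.5491, -0.246, 0.0928]
tool_rot: [-3.141, 0.001, 2.91]
contact_force: [-0.6, -0.0, -0.3]
opening: 0.0006
grip_force: 0.0
```

```bash
python3 - <<'E'
from h import *
s=robot.observe(); print(s['tool_pos'],s['opening'],s['grip_force'],s['contact_force'])
im,d=read_camera('wrist'); a=im; b,d2=read_camera('scene'); b=cv2.resize(b[200:270,160:260],(400,280),interpolation=2)
cv2.imwrite('pics/w4.png',np.hstack([cv2.resize(a,(400,300))[:280],b]))
for c in ['scene']:
    for r in nets.masks_of(c,'cell')[:4]: print(r['box'],r['conf'],np.median(cloud(d2,c)[r['region']],0))
E
```

```text
[ 0.54913708 -0.2459552   0.0928237 ] 0.0006214031946503384 0.0 [-0.6204019  -0.00352158 -0.34287248]
[156.1, 219.8, 165.6, 241.8] 0.73 [ 0.43706125 -0.32637055  0.03505889]
[220.3, 257.7, 231.1, 280.4] 0.65 [ 0.6827464  -0.21190609  0.03517366]
[190.0, 224.8, 202.6, 247.4] 0.44 [ 0.55761507 -0.24909169  0.06329053]
```

View pics/w4.png

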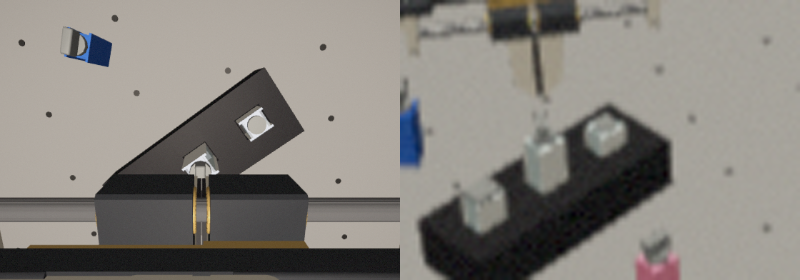

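```bash
python3 - <<'E'
from h import *
im,d=read_camera('wrist'); P=cloud(d,'wrist')
cv2.imwrite('pics/w5.png',cv2.resize(im[190:350,220:340],(600,800),interpolation=2)[:600])
for r in range(200,345,8): print(r,[np.round(P[r,c],3).tolist() for c in (272,281,290)])
E
```

```text
200 [[0.533, -0.248, 0.045], [0.534, -0.242, 0.045], [0.536, -0.236, 0.044]]
208 [[0.538, -0.249, 0.043], [0.537, -0.243, 0.056], [0.543, -0.238, 0.034]]
216 [[0.539, -0.249, 0.061], [0.537, -0.243, 0.076], [0.542, -0.238, 0.06]]
224 [[0.539, -0.249, 0.081], [0.54, -0.243, 0.082], [0.541, -0.238, 0.081]]
232 [[0.542, -0.249, 0.088], [0.54, -0.243, 0.1], [0.544, -0.239, 0.087]]
240 [[0.547, -0.25, 0.088], [0.543, -0.244, 0.101], [0.549, -0.24, 0.087]]
248 [[0.537, -0.247, 0.13], [0.548, -0.245, 0.101], [0.538, -0.239, 0.132]]
256 [[0.537, -0.246, 0.141], [0.552, -0.246, 0.101], [0.538, -0.239, 0.141]]
264 [[0.514, -0.239, 0.21], [0.557, -0.247, 0.101], [0.515, -0.235, 0.208]]
272 [[0.515, -0.239, 0.212], [0.585, -0.254, 0.044], [0.516, -0.235, 0.211]]
280 [[0.516, -0.24, 0.213], [0.518, -0.238, 0.209], [0.517, -0.236, 0.213]]
288 [[0.517, -0.24, 0.215], [0.519, -0.238, 0.211], [0.519, -0.236, 0.213]]
296 [[0.519, -0.24, 0.214], [0.521, -0.239, 0.211], [0.52, -0.236, 0.215]]
304 [[0.52, -0.24, 0.216], [0.523, -0.239, 0.211], [0.522, -0.237, 0.215]]
312 [[0.522, -0.241, 0.216], [0.64, -0.267, -0.0], [0.523, -0.237, 0.215]]
320 [[0.524, -0.241, 0.215], [0.648, -0.269, -0.001], [0.526, -0.238, 0.214]]
328 [[0.536, -0.245, 0.198], [0.656, -0.271, -0.001], [0.544, -0.241, 0.188]]
336 [[0.538, -0.245, 0.199], [0.664, -0.273, -0.002], [0.545, -0.242, 0.19]]
344 [[0.527, -0.242, 0.22], [0.527, -0.24, 0.221], [0.527, -0.238, 0.221]]
```

View pics/w5.png

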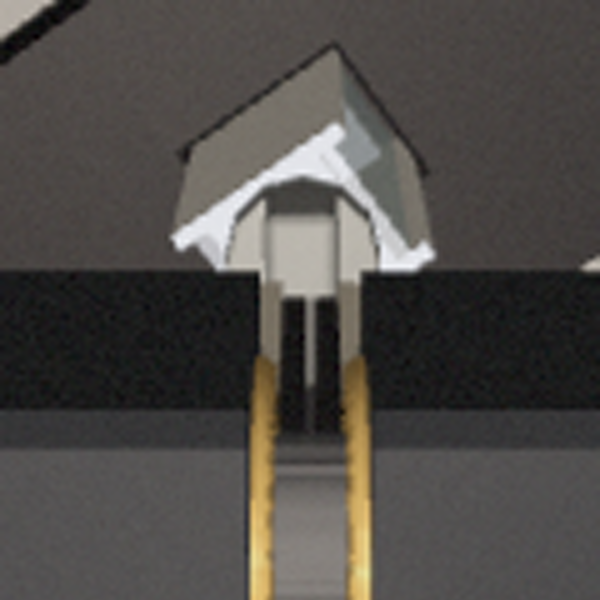

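```bash
python3 - <<'E'
from h import *
im,d=read_camera('wrist'); P=cloud(d,'wrist'); s=robot.observe(); R=Rt(s)
T=(P-s['tool_pos'])@R
for r in range(244,262,2): print(r,[np.round(T[r,c]*1000,0).astype(int).tolist() for c in (270,274,277,279,281,284,287,291)])
E
```

```text
244 [[37, -2, -105], [4, -3, -9], [4, -2, -9], [4, -1, -9], [3, 0, -8], [3, 2, -8], [3, 4, -8], [-1, 6, 4]]
246 [[37, -2, -109], [12, -3, -35], [2, -2, -9], [2, -1, -8], [2, 0, -8], [2, 2, -8], [2, 4, -7], [-2, 6, 5]]
248 [[37, -2, -110], [12, -3, -39], [1, -2, -8], [1, -1, -9], [1, 0, -8], [1, 2, -8], [1, 4, -7], [12, 5, -40]]
250 [[37, -2, -112], [12, -3, -42], [10, -1, -37], [10, 0, -37], [0, 0, -8], [11, 2, -38], [10, 3, -37], [12, 5, -41]]
252 [[37, -2, -113], [12, -3, -44], [11, -1, -40], [11, 0, -40], [-1, 0, -9], [10, 2, -40], [11, 3, -40], [12, 5, -43]]
254 [[37, -2, -114], [12, -3, -47], [10, -1, -43], [10, 0, -42], [-2, 0, -10], [10, 2, -43], [10, 3, -42], [12, 5, -46]]
256 [[37, -2, -115], [12, -2, -48], [10, -1, -45], [10, 0, -45], [-3, 0, -9], [11, 2, -46], [10, 3, -45], [12, 5, -50]]
258 [[67, 1, -194], [12, -2, -51], [10, -1, -46], [10, 0, -47], [-4, 0, -9], [10, 2, -46], [11, 3, -48], [12, 5, -51]]
260 [[37, -2, -118], [12, -2, -53], [11, -1, -51], [10, 0, -49], [-6, 0, -9], [10, 2, -50], [10, 3, -49], [12, 5, -54]]
```

```bash
python3 - <<'E'
from h import *
for c in ('scene','top'):
    im,d=read_camera(c); P=cloud(d,c); 
    m=(np.hypot(P[...,0]-.555,P[...,1]+.247)<.03)&(P[...,2]>.05)
    for r in np.where(m.any(1))[0]:
        cs=np.where(m[r])[0]; k=cs[len(cs)//2]; print(c,r,len(cs),np.round(P[r,k],3),im[r,k])
E
```

```text
scene 104 5 [ 0.533 -0.255  0.487] [142 159 166]
scene 105 22 [ 0.55  -0.242  0.488] [150 168 177]
scene 106 24 [ 0.55  -0.242  0.486] [152 169 181]
scene 107 24 [ 0.558 -0.247  0.487] [154 170 182]
scene 108 24 [ 0.559 -0.248  0.485] [157 175 185]
scene 109 23 [ 0.565 -0.252  0.486] [161 178 189]
scene 110 22 [ 0.566 -0.253  0.484] [163 180 190]
scene 111 21 [ 0.568 -0.253  0.482] [166 182 193]
scene 112 20 [ 0.565 -0.253  0.478] [167 184 194]
scene 113 17 [ 0.574 -0.258  0.48 ] [168 183 194]
scene 114 18 [ 0.579 -0.257  0.479] [163 181 191]
scene 115 13 [ 0.581 -0.258  0.478] [158 175 186]
scene 116 12 [ 0.579 -0.26   0.475] [155 173 181]
scene 117 6 [ 0.575 -0.262  0.471] [151 165 175]
scene 118 1 [ 0.582 -0.254  0.47 ] [145 159 170]
scene 120 2 [ 0.583 -0.257  0.465] [136 152 162]
scene 136 1 [ 0.581 -0.261  0.422] [65 76 82]
scene 137 6 [ 0.579 -0.261  0.418] [ 82  94 100]
scene 138 15 [ 0.577 -0.263  0.415] [126 141 150]
scene 139 20 [ 0.567 -0.253  0.405] [148 164 175]
scene 140 18 [ 0.574 -0.253  0.406] [152 170 180]
scene 141 16 [ 0.579 -0.257  0.406] [156 171 182]
scene 142
[... 4802 characters left out ...]
.562 -0.247  0.485] [108 122 132]
top 216 21 [ 0.558 -0.246  0.489] [111 126 135]
top 217 21 [ 0.556 -0.247  0.488] [118 132 142]
top 218 21 [ 0.553 -0.247  0.488] [122 138 147]
top 219 21 [ 0.55  -0.247  0.486] [129 145 154]
top 220 21 [ 0.547 -0.247  0.489] [133 148 158]
top 221 21 [ 0.545 -0.247  0.489] [135 151 159]
top 222 21 [ 0.542 -0.246  0.49 ] [132 147 155]
top 223 19 [ 0.54  -0.247  0.487] [127 142 150]
top 224 18 [ 0.537 -0.248  0.482] [122 137 145]
top 225 17 [ 0.534 -0.248  0.485] [115 129 139]
top 226 13 [ 0.531 -0.248  0.484] [109 123 132]
top 227 12 [ 0.528 -0.247  0.489] [106 121 128]
top 228 5 [ 0.526 -0.247  0.487] [103 117 125]
top 229 1 [ 0.542 -0.221  0.211] [31 30 31]
```

The image, the depth and the scene camera agree. The real fingertips end about 36 mm above the reported TCP: tips at z≈0.128 while tool z is 0.093. So the shut fingers are just above the wing and nothing was touched. I'll open, go down 37 mm further, then grip.

Request:
step_arm(steps=[{"x": 0, "y": 0, "z": 0, "rx": 0, "ry": 0, "rz": 0, "claw": -0.4}, {"x": 0, "y": 0, "z": 0, "rx": 0, "ry": 0, "rz": 0, "claw": -0.4}, {"x": 0, "y": 0, "z": 0, "rx": 0, "ry": 0, "rz": 0, "claw": -0.4}, {"x": 0, "y": 0, "z": 0, "rx": 0, "ry": 0, "rz": 0, "claw": -0.4}, {"x": 0, "y": 0, "z": 0.02, "rx": 0, "ry": 0, "rz": 0, "claw": -0.4}, {"x": 0, "y": 0, "z": 0.04, "rx": 0, "ry": 0, "rz": 0, "claw": -0.4}, {"x": 0, "y": 0, "z": 0.049, "rx": 0, "ry": 0, "rz": 0, "claw": -0.4}, {"x": 0, "y": 0, "z": 0.049, "rx": 0, "ry": 0, "rz": 0, "claw": -0.4}])

```text
time: 6.03
tool_pos: [0.5479, -0.2453, 0.054]
tool_rot: [3.141, -0.003, 2.91]
contact_force: [-0.2, 0.8, 0.6]
opening: 0.0279
grip_force: 0.0
```

Request:
step_arm(steps=[{"x": 0, "y": 0, "z": 0, "rx": 0, "ry": 0, "rz": 0, "claw": -1}, {"x": 0, "y": 0, "z": 0, "rx": 0, "ry": 0, "rz": 0, "claw": -1}, {"x": 0, "y": 0, "z": 0, "rx": 0, "ry": 0, "rz": 0, "claw": -1}, {"x": 0, "y": 0, "z": 0, "rx": 0, "ry": 0, "rz": 0, "claw": -1}, {"x": 0, "y": 0, "z": 0, "rx": 0, "ry": 0, "rz": 0, "claw": -1}], squeeze=12)

```text
time: 6.45
tool_pos: [0.5494, -0.2462, 0.0565]
tool_rot: [-3.141, 0.001, 2.91]
contact_force: [-0.0, -0.3, 2.0]
opening: 0.008
grip_force: 12.0
```

Request:
step_arm(steps=[{"x": 0, "y": 0, "z": 0, "rx": 0, "ry": 0, "rz": 0.12, "claw": -1}, {"x": 0, "y": 0, "z": 0, "rx": 0, "ry": 0, "rz": 0.24, "claw": -1}, {"x": 0, "y": 0, "z": 0, "rx": 0, "ry": 0, "rz": 0.36, "claw": -1}, {"x": 0, "y": 0, "z": 0, "rx": 0, "ry": 0, "rz": 0.48, "claw": -1}, {"x": 0, "y": 0, "z": 0, "rx": 0, "ry": 0, "rz": 0.6, "claw": -1}, {"x": 0, "y": 0, "z": 0, "rx": 0, "ry": 0, "rz": 0.72, "claw": -1}, {"x": 0, "y": 0, "z": 0, "rx": 0, "ry": 0, "rz": 0.84, "claw": -1}, {"x": 0, "y": 0, "z": 0, "rx": 0, "ry": 0, "rz": 0.96, "claw": -1}, {"x": 0, "y": 0, "z": 0, "rx": 0, "ry": 0, "rz": 1, "claw": -1}, {"x": 0, "y": 0, "z": 0, "rx": 0, "ry": 0, "rz": 1, "claw": -1}])

```text
time: 7.28
tool_pos: [0.5495, -0.2463, 0.0564]
tool_rot: [3.141, 0.002, 2.124]
contact_force: [-0.5, -0.9, 2.7]
opening: 0.0077
grip_force: 12.0
```

Request:
step_arm(steps=[{"x": 0, "y": 0, "z": 0, "rx": 0, "ry": 0, "rz": 0.1, "claw": -1}, {"x": 0, "y": 0, "z": 0, "rx": 0, "ry": 0, "rz": 0.2, "claw": -1}, {"x": 0, "y": 0, "z": 0, "rx": 0, "ry": 0, "rz": 0.25, "claw": -1}, {"x": 0, "y": 0, "z": 0, "rx": 0, "ry": 0, "rz": 0.25, "claw": -1}, {"x": 0, "y": 0, "z": 0, "rx": 0, "ry": 0, "rz": 0.25, "claw": -1}])

```text
time: 7.7
tool_pos: [0.5495, -0.2463, 0.0564]
tool_rot: [3.141, 0.001, 1.931]
contact_force: [-0.1, -0.5, 5.1]
opening: 0.0083
grip_force: 12.0
```

```bash
python3 - <<'E'
from h import *
s=robot.observe(); print(s)
E
```

```text
{'time': 7.7, 'qpos': array([-5.48479648e-01,  6.07786066e-01,  1.47716650e+00, -8.82896142e-05,
        1.05486392e+00, -9.08149214e-01]), 'qvel': array([ 0.00183925,  0.00014413,  0.00083229,  0.00283112,  0.0008133 ,
       -0.00232823]), 'joint_efforts': array([  0.19835693, -50.29798508, -19.62529063,   0.05373472,
         0.31432469,   0.11372496]), 'tool_pos': array([ 0.54954845, -0.24628162,  0.05639104]), 'tool_rot': array([3.14056055e+00, 1.44756589e-03, 1.93050863e+00]), 'contact_force': array([-0.08736238, -0.49209558,  5.06739614]), 'torque': array([-0.06176235, -0.2145613 , -0.02412994]), 'grip_force': 12.000202238559723, 'opening': 0.00827039809632196}
```

Request:
step_arm(steps=[{"x": 0, "y": 0, "z": 0, "rx": 0, "ry": 0, "rz": 0.06, "claw": -1}, {"x": 0, "y": 0, "z": 0, "rx": 0, "ry": 0, "rz": 0.12, "claw": -1}, {"x": 0, "y": 0, "z": 0, "rx": 0, "ry": 0, "rz": 0.12, "claw": -1}, {"x": 0, "y": 0, "z": 0, "rx": 0, "ry": 0, "rz": 0.12, "claw": -1}, {"x": 0, "y": 0, "z": 0, "rx": 0, "ry": 0, "rz": 0.12, "claw": -1}])

```text
time: 8.12
tool_pos: [0.5496, -0.2464, 0.0564]
tool_rot: [3.14, 0.002, 1.838]
contact_force: [0.4, -1.5, 5.9]
opening: 0.0081
grip_force: 12.3
```

```bash
python3 - <<'E'
from h import *
s=robot.observe(); print(s['tool_rot'],s['joint_efforts'],s['torque'],s['opening'],s['contact_force'])
E
```

```text
[3.14043724e+00 1.60835368e-03 1.83762147e+00] [ 2.20624806e-02 -4.98326504e+01 -1.90979809e+01  2.34119170e-01
  5.04252613e-01  2.58473391e-01] [-0.19721378 -0.28359648  0.23136807] 0.00808966067873497 [ 0.37208931 -1.48715662  5.88150889]
```

Torque has risen to 0.26 N m, so the cap is against its stop. Now I'll release, rise and look.

Request:
step_arm(steps=[{"x": 0, "y": 0, "z": 0, "rx": 0, "ry": 0, "rz": 0.08, "claw": -0.2}, {"x": 0, "y": 0, "z": 0, "rx": 0, "ry": 0, "rz": 0.04, "claw": -0.2}, {"x": 0, "y": 0, "z": 0, "rx": 0, "ry": 0, "rz": 0.04, "claw": -0.2}, {"x": 0, "y": 0, "z": -0.04, "rx": 0, "ry": 0, "rz": 0.0, "claw": 0}, {"x": 0, "y": 0, "z": -0.09, "rx": 0, "ry": 0, "rz": 0, "claw": 0}, {"x": -0.05, "y": 0, "z": -0.13, "rx": 0, "ry": 0, "rz": 0, "claw": 0}, {"x": -0.05, "y": 0, "z": -0.13, "rx": 0, "ry": 0, "rz": 0, "claw": 0}, {"x": -0.05, "y": 0, "z": -0.13, "rx": 0, "ry": 0, "rz": 0, "claw": 0}, {"x": -0.05, "y": 0, "z": -0.13, "rx": 0, "ry": 0, "rz": 0, "claw": 0}])

```text
time: 8.87
tool_pos: [0.5579, -0.2816, 0.1518]
tool_rot: [-3.14, -0.002, 1.834]
contact_force: [-0.5, 0.3, -0.5]
opening: 0.0458
grip_force: 0.0
```

```bash
cat >> look.py <<'E'
m=near&(z>.077)&(z<.085); print('celltop',rect(m))
X=P[m][:,:2]; c=np.median(X,0)
cv2.imwrite('pics/crop.png',cv2.resize(im[60:260,160:400],(600,500),interpolation=2))
n,l,st,cc=cv2.connectedComponentsWithStats(((abs(z-.045)<.004)&(np.hypot(P[...,0]-.547,P[...,1]+.247)<.13)).astype(np.uint8)); k=1+st[1:,4].argmax()
print('rk',cv2.minAreaRect((P[l==k][:,:2]*1000).astype(np.float32)))
E
python3 look.py w6
```

```text
[ 0.55787808 -0.28160227  0.15178073] [-3.14010246e+00 -2.10965192e-03  1.83402576e+00] [-5.90172290e-01  5.57061346e-01  1.28328715e+00  2.73735183e-04
  1.30381353e+00 -8.53475857e-01] 8.8667
cell 0.98 [413. 138. 466. 169.] [ 0.667 -0.207  0.05 ]
cell 0.89 [271. 149. 299. 183.] [ 0.548 -0.243  0.086]
cell 0.86 [ 94. 187. 156. 231.] [ 0.431 -0.317  0.048]
cap_wing 0.83 [437. 141. 463. 168.] [ 0.67  -0.206  0.067]
cap_wing 0.81 [ 95. 201. 127. 229.] [ 0.429 -0.32   0.066]
cap_wing 0.73 [273. 153. 297. 181.] [ 0.548 -0.245  0.1  ]
rack 0.85 [224.  29. 338. 275.] [ 0.545 -0.23   0.044]
rack 0.4 [416. 197. 498. 246.] [ 0.709 -0.258  0.005]
(array([3169,   79,   12,   14,   10,   16,   14,   76,  225,  201,    5,
        102,  252,    0,    0]), array([0.04 , 0.045, 0.05 , 0.055, 0.06 , 0.065, 0.07 , 0.075, 0.08 ,
       0.085, 0.09 , 0.095, 0.1  , 0.105, 0.11 , 0.115]))
wing (350, array([ 548.6, -245.1]), array([ 8. , 20.1]), 19.91, array([ 0.54846656, -0.24483496], dtype=float32), 'pca deg', np.float64(110.34391192524276))
rack (17214, array([ 557.1, -241.3]), array([305.5, 191.9]), 24.28, array([ 0.54548734, -0.23706965], dtype=float32), 'pca deg', np.float64(112.62452446312189))
celltop (295, array([ 548.5, -245. ]), array([20. , 23.9]), 20.06, array([ 0.5482434 , -0.24384181], dtype=float32), 'pca deg', np.float64(-153.68374640141352))
rk ((548.51171875, -245.29776000976562), (70.20942687988281, 190.59902954101562), 22.503671646118164)
```

View pics/crop.png

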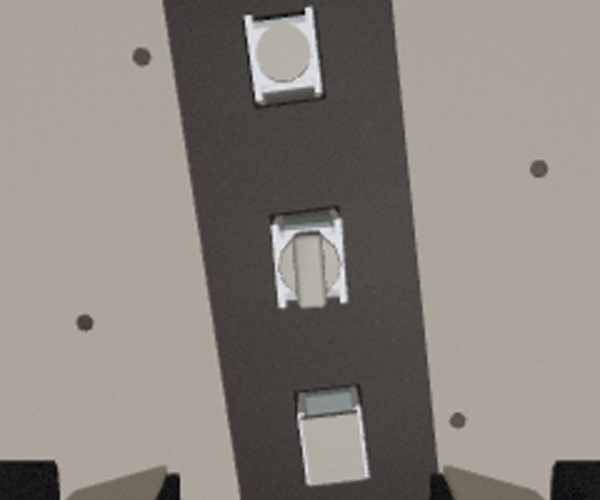

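The cap is home: the wing at 110.3° lines up with the cell at 110.1°, seen at about (265,310) in the crop. Next I'll descend over the frosted faces.

Request:
step_arm(steps=[{"x": 0.0492, "y": 0.001, "z": 0, "rx": 0, "ry": 0, "rz": -0.111, "claw": 0}, {"x": 0.0492, "y": 0.001, "z": 0, "rx": 0, "ry": 0, "rz": -0.111, "claw": 0}, {"x": 0.0492, "y": 0.001, "z": 0.04, "rx": 0, "ry": 0, "rz": -0.111, "claw": 0}, {"x": 0.0492, "y": 0.001, "z": 0.08, "rx": 0, "ry": 0, "rz": -0.111, "claw": 0}, {"x": 0.0492, "y": 0.001, "z": 0.12, "rx": 0, "ry": 0, "rz": -0.111, "claw": 0}, {"x": 0.0492, "y": 0.001, "z": 0.15, "rx": 0, "ry": 0, "rz": -0.111, "claw": 0}, {"x": 0.0492, "y": 0.001, "z": 0.17, "rx": 0, "ry": 0, "rz": -0.111, "claw": 0}, {"x": 0.0492, "y": 0.001, "z": 0.177, "rx": 0, "ry": 0, "rz": -0.111, "claw": 0}, {"x": 0.0492, "y": 0.001, "z": 0.177, "rx": 0, "ry": 0, "rz": -0.111, "claw": 0}, {"x": 0.0492, "y": 0.001, "z": 0.177, "rx": 0, "ry": 0, "rz": -0.111, "claw": 0}])

```text
time: 9.9
tool_pos: [0.5501, -0.2462, 0.0208]
tool_rot: [3.141, 0.0, 1.922]
contact_force: [0.8, 0.1, 0.4]
opening: 0.0459
grip_force: 0.0
```

```bash
python3 - <<'E'
from h import *
s=robot.observe(); print(s['tool_pos'],s['tool_rot'],s['torque'],s['opening'],s['contact_force'])
E
```

```text
[ 0.55014312 -0.24615762  0.02080206] [3.14147047e+00 2.15682800e-04 1.92160089e+00] [-0.03878215 -0.10994856 -0.0152808 ] 0.04594289982876868 [0.77444276 0.11980964 0.40868795]
```

Request:
step_arm(steps=[{"x": 0, "y": 0, "z": 0.004, "rx": 0, "ry": 0, "rz": 0, "claw": -0.2}, {"x": 0, "y": 0, "z": 0.004, "rx": 0, "ry": 0, "rz": 0, "claw": -0.3}, {"x": 0, "y": 0, "z": 0.004, "rx": 0, "ry": 0, "rz": 0, "claw": -0.4}, {"x": 0, "y": 0, "z": 0.004, "rx": 0, "ry": 0, "rz": 0, "claw": -0.5}, {"x": 0, "y": 0, "z": 0.004, "rx": 0, "ry": 0, "rz": 0, "claw": -1}, {"x": 0, "y": 0, "z": 0.004, "rx": 0, "ry": 0, "rz": 0, "claw": -1}, {"x": 0, "y": 0, "z": 0.004, "rx": 0, "ry": 0, "rz": 0, "claw": -1}, {"x": 0, "y": 0, "z": 0.004, "rx": 0, "ry": 0, "rz": 0, "claw": -1}], squeeze=20)

```text
time: 10.57
tool_pos: [0.5499, -0.2465, 0.0179]
tool_rot: [3.141, 0.001, 1.921]
contact_force: [-1.7, 0.3, 4.1]
opening: 0.0199
grip_force: 20.0
```

```bash
python3 - <<'E'
from h import *
s=robot.observe(); print(s['tool_pos'],s['tool_rot'],s['torque'],s['opening'],s['contact_force'])
E
```

```text
[ 0.54993221 -0.24652737  0.01786042] [3.14146990e+00 6.01917625e-04 1.92125090e+00] [-0.07885476  0.14024765  0.0520904 ] 0.019900561411178356 [-1.68381542  0.29330327  4.14770122]
```

Request:
step_arm(steps=[{"x": 0, "y": 0, "z": -0.01, "rx": 0, "ry": 0, "rz": 0, "claw": -1}, {"x": 0, "y": 0, "z": -0.03, "rx": 0, "ry": 0, "rz": 0, "claw": -1}, {"x": 0, "y": 0, "z": -0.06, "rx": 0, "ry": 0, "rz": 0, "claw": -1}, {"x": 0, "y": 0, "z": -0.1, "rx": 0, "ry": 0, "rz": 0, "claw": -1}, {"x": 0, "y": 0, "z": -0.14, "rx": 0, "ry": 0, "rz": 0, "claw": -1}, {"x": 0, "y": 0, "z": -0.18, "rx": 0, "ry": 0, "rz": 0, "claw": -1}, {"x": 0, "y": 0, "z": -0.22, "rx": 0, "ry": 0, "rz": 0, "claw": -1}, {"x": 0, "y": 0, "z": -0.24, "rx": 0, "ry": 0, "rz": 0, "claw": -1}, {"x": 0, "y": 0, "z": -0.24, "rx": 0, "ry": 0, "rz": 0, "claw": -1}, {"x": 0, "y": 0, "z": -0.24, "rx": 0, "ry": 0, "rz": 0, "claw": -1}])

```text
time: 11.4
tool_pos: [0.55, -0.2462, 0.1979]
tool_rot: [3.141, 0.001, 1.921]
contact_force: [-0.9, 0.2, -0.5]
opening: 0.0199
grip_force: 20.0
```

Request:
step_arm(steps=[{"x": 0.03, "y": 0.01, "z": 0, "rx": 0, "ry": 0, "rz": 0.08, "claw": -1}, {"x": 0.07, "y": 0.022, "z": 0, "rx": 0, "ry": 0, "rz": 0.17, "claw": -1}, {"x": 0.11, "y": 0.035, "z": 0, "rx": 0, "ry": 0, "rz": 0.26, "claw": -1}, {"x": 0.15, "y": 0.047, "z": 0, "rx": 0, "ry": 0, "rz": 0.35, "claw": -1}, {"x": 0.19, "y": 0.06, "z": 0, "rx": 0, "ry": 0, "rz": 0.44, "claw": -1}, {"x": 0.23, "y": 0.072, "z": 0, "rx": 0, "ry": 0, "rz": 0.53, "claw": -1}, {"x": 0.27, "y": 0.085, "z": 0, "rx": 0, "ry": 0, "rz": 0.62, "claw": -1}, {"x": 0.31, "y": 0.097, "z": 0, "rx": 0, "ry": 0, "rz": 0.71, "claw": -1}, {"x": 0.35, "y": 0.11, "z": 0, "rx": 0, "ry": 0, "rz": 0.8, "claw": -1}, {"x": 0.39, "y": 0.122, "z": 0, "rx": 0, "ry": 0, "rz": 0.89, "claw": -1}, {"x": 0.42, "y": 0.131, "z": 0, "rx": 0, "ry": 0, "rz": 0.969, "claw": -1}, {"x": 0.4416, "y": 0.1375, "z": 0, "rx": 0, "ry": 0, "rz": 0.969, "claw": -1}])

```text
time: 12.4
tool_pos: [0.5314, 0.1026, 0.1952]
tool_rot: [-3.138, 0.001, 1.159]
contact_force: [0.1, -0.1, -0.4]
opening: 0.0194
grip_force: 20.0
```

Request:
step_arm(steps=[{"x": 0, "y": 0, "z": 0, "rx": 0, "ry": 0, "rz": 0, "claw": -1}, {"x": 0, "y": 0, "z": 0, "rx": 0, "ry": 0, "rz": 0, "claw": -1}, {"x": 0, "y": 0, "z": 0, "rx": 0, "ry": 0, "rz": 0, "claw": -1}])

```text
time: 12.65
tool_pos: [0.5324, 0.0996, 0.1962]
tool_rot: [-3.14, 0.001, 1.16]
contact_force: [0.4, 0.2, -0.3]
opening: 0.0198
grip_force: 20.0
```

```bash
python3 - <<'E'
from h import *
s=robot.observe(); print(s['tool_pos'],s['tool_rot'],s['opening'],s['time'])
im,d=read_camera('wrist'); P=cloud(d,'wrist'); np.save('pics/w7P.npy',P); cv2.imwrite('pics/w7.png',im)
z=P[...,2]; ok=(d>0)&(np.hypot(P[...,0]-.565,P[...,1]-.178)<.16)
n,l,st,c=cv2.connectedComponentsWithStats((ok&(abs(z-.012)<.004)).astype(np.uint8))
for k in range(1,n):
    if st[k,4]>300: print(st[k],cv2.minAreaRect((P[l==k][:,:2]*1000).astype(np.float32)))
a=np.radians(66.5); ex=np.array([np.cos(a),np.sin(a)]); ey=np.array([-ex[1],ex[0]])
X=P[ok&(z>.1)&(z<.16)]; u=(X[:,:2]-[.565,.178])@ex; v=(X[:,:2]-[.565,.178])@ey
print(np.histogram(u,bins=np.arange(-.13,.14,.01)))
for lo,hi in((-.13,-.05),(.05,.13)):
    g=(u>lo)&(u<hi); print(u[g].min(),u[g].max(),np.percentile(u[g],[1,99]),np.percentile(v[g],[1,50,99]),X[g][:,2].max())
E
```

```text
[0.5324387  0.09960024 0.1961668 ] [-3.13967771e+00  1.49375841e-03  1.16036714e+00] 0.01976424661376122 12.65
[  245     0    74   219 10992] ((559.6795043945312, 164.91915893554688), (210.46737670898438, 70.11534118652344), 66.37161254882812)
(array([  0,   0,  23, 292, 725, 652, 665, 540,   0,   0,   0,   0,   0,
         0,   0,   0,   0,   0, 354,   0,   0,   0,   0,   0,   0,   0]), array([-1.30000000e-01, -1.20000000e-01, -1.10000000e-01, -1.00000000e-01,
       -9.00000000e-02, -8.00000000e-02, -7.00000000e-02, -6.00000000e-02,
       -5.00000000e-02, -4.00000000e-02, -3.00000000e-02, -2.00000000e-02,
       -1.00000000e-02, -5.55111512e-17,  1.00000000e-02,  2.00000000e-02,
        3.00000000e-02,  4.00000000e-02,  5.00000000e-02,  6.00000000e-02,
        7.00000000e-02,  8.00000000e-02,  9.00000000e-02,  1.00000000e-01,
        1.10000000e-01,  1.20000000e-01,  1.30000000e-01]))
-0.10857093123873747 -0.054360233843897224 [-0.09808611 -0.05466366] [-0.01746457 -0.00027211  0.01711479] 0.1497976706223304
0.05336966509402581 0.05613209684362932 [0.0535069  0.05547394] [-0.01312046 -0.00045545  0.01222461] 0.13883704788201662
```

View pics/w7.png

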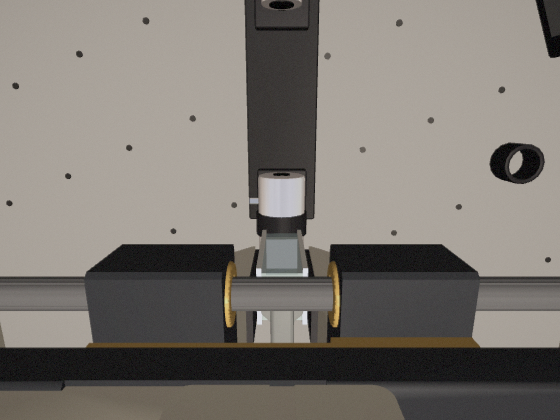

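The photometer is measured with its gap centre at (0.565,0.178) and its beam yaw at 66.4°. The held cell shows at about (255,283). I'll move over the gap, then lower.

Request:
step_arm(steps=[{"x": 0.03, "y": -0.0008, "z": 0, "rx": 0, "ry": 0, "rz": 0, "claw": -1}, {"x": 0.07, "y": -0.0008, "z": 0, "rx": 0, "ry": 0, "rz": 0, "claw": -1}, {"x": 0.1, "y": -0.0008, "z": 0, "rx": 0, "ry": 0, "rz": 0, "claw": -1}, {"x": 0.1108, "y": -0.0008, "z": 0, "rx": 0, "ry": 0, "rz": 0, "claw": -1}, {"x": 0.1108, "y": -0.0008, "z": 0.02, "rx": 0, "ry": 0, "rz": 0, "claw": -1}, {"x": 0.1108, "y": -0.0008, "z": 0.05, "rx": 0, "ry": 0, "rz": 0, "claw": -1}, {"x": 0.1108, "y": -0.0008, "z": 0.08, "rx": 0, "ry": 0, "rz": 0, "claw": -1}, {"x": 0.1108, "y": -0.0008, "z": 0.11, "rx": 0, "ry": 0, "rz": 0, "claw": -1}, {"x": 0.1108, "y": -0.0008, "z": 0.13, "rx": 0, "ry": 0, "rz": 0, "claw": -1}, {"x": 0.1108, "y": -0.0008, "z": 0.139, "rx": 0, "ry": 0, "rz": 0, "claw": -1}, {"x": 0.1108, "y": -0.0008, "z": 0.139, "rx": 0, "ry": 0, "rz": 0, "claw": -1}, {"x": 0.1108, "y": -0.0008, "z": 0.139, "rx": 0, "ry": 0, "rz": 0, "claw": -1}])

```text
time: 13.7
tool_pos: [0.566, 0.1759, 0.0936]
tool_rot: [3.141, 0.0, 1.159]
contact_force: [0.4, 0.1, -0.3]
opening: 0.02
grip_force: 20.0
```

```bash
python3 - <<'E'
from h import *
s=robot.observe(); print(s['tool_pos'],s['tool_rot'],s['opening'],s['contact_force'],s['grip_force'],s['time'])
im,d=read_camera('scene'); P=cloud(d,'scene')
for r in nets.masks_of('scene','cell')[:4]:
    X=P[r['region']]; print(r['box'],round(r['conf'],2),np.round(np.percentile(X,[3,50,97],axis=0),3).tolist())
for r in nets.landmark_of('scene','cell_middle')[:4]+nets.landmark_of('scene','light_path')[:1]: print(r)
p=camera_params('scene'); 
for X in ([.565,.178,.13],[.565,.178,.104],[.565,.178,.156]):
    q=np.array(p['R'])@X+p['t']; print('px row,col',p['fy']*q[1]/q[2]+p['cy'],p['fx']*q[0]/q[2]+p['cx'])
cv2.imwrite('pics/s8.png',cv2.resize(im[165:245,270:370],(800,600)[:2],interpolation=2))
E
```

```text
[0.56604386 0.1758714  0.09355868] [3.14123061e+00 4.48042309e-05 1.15929111e+00] 0.02003599542258123 [ 0.38646052  0.09805394 -0.27939112] 19.986432194709778 13.7
[156.6, 219.9, 165.9, 242.9] 0.45 [[0.372, -0.338, -0.004], [0.436, -0.326, 0.025], [0.445, -0.302, 0.068]]
[316.2, 186.9, 325.2, 198.3] 0.43 [[0.555, 0.16, 0.104], [0.576, 0.168, 0.116], [0.58, 0.18, 0.132]]
{'pixel': [273.1, 222.1], 'conf': 0.68}
{'pixel': [231.7, 160.5], 'conf': 0.63}
{'pixel': [191.0, 320.9], 'conf': 0.39}
px row,col 189.82803415085115 322.56167174965435
px row,col 196.56233936360746 321.9547674708454
px row,col 182.95855063951547 323.1807584712273
```

View pics/s8.png

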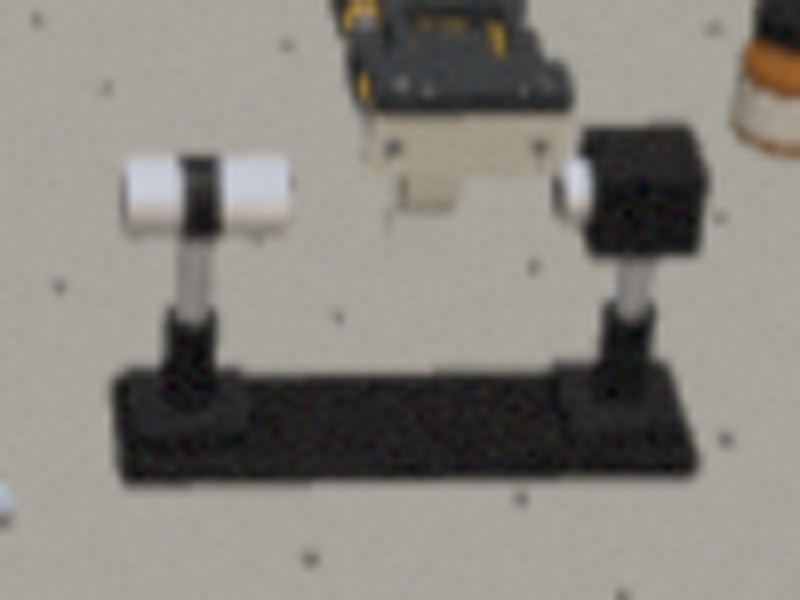

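The scene view shows the cell hanging between barrel and detector, its middle detected at (191,321) against an expected (190,322.6), with clear gaps on both sides. I'll make a small trim, let it settle and hand in.

Request:
step_arm(steps=[{"x": 0, "y": -0.001, "z": 0.002, "rx": 0, "ry": 0, "rz": 0, "claw": -1}, {"x": 0, "y": -0.001, "z": 0.002, "rx": 0, "ry": 0, "rz": 0, "claw": -1}, {"x": 0, "y": -0.001, "z": 0.002, "rx": 0, "ry": 0, "rz": 0, "claw": -1}, {"x": 0, "y": -0.001, "z": 0.002, "rx": 0, "ry": 0, "rz": 0, "claw": -1}, {"x": 0, "y": -0.001, "z": 0.002, "rx": 0, "ry": 0, "rz": 0, "claw": -1}, {"x": 0, "y": -0.001, "z": 0.002, "rx": 0, "ry": 0, "rz": 0, "claw": -1}])

```text
time: 14.4
tool_pos: [0.565, 0.1769, 0.0916]
tool_rot: [3.142, 0.0, 1.16]
contact_force: [-0.4, 0.4, -1.0]
opening: 0.0195
grip_force: 20.0
```

```bash
python3 - <<'E'
from h import *
s=robot.observe(); print(s['tool_pos'],s['tool_rot'],s['grip_force'])
print(robot.hand_in())
E
```

```text
[0.5649721  0.17694722 0.09164715] [3.14152418e+00 7.44529041e-05 1.16029222e+00] 19.986491203308105
the job is handed in; nothing more can be done
None
```

I closed the cap in the rack and handed the job in with the cell held by its frosted faces (20 N) at the middle of the photometer's light path; no verdict came back, but my last measurements put it within tolerance.

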